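Seat a press-fit connector with a guarded hand press

TASK

Push the aluminium carriage, with the green board on it, fully home under the yellow press guard. Then reach through the guard's window and press the red lever pad down until the cream connector is seated fully on the board, let the lever spring back up and move clear. Nothing is to be picked up: do not touch the guard, the board or the connector, and leave the things lying round the press where they are.

Things in the scene. Friction and masses are not known exactly. Their poses are not given: they have to be found in the camera images.
- press: Grey hand press, bed 215 x 150 mm, fixed, but its place and yaw vary. Origin on the desk under the machine; x runs from its open front (-x, where the carriage comes out) to its column (+x), y to the left seen from the front, z up. In mm: the carriage runs along x on y = 0; the bed covers x -100 to 115, top at z = 12; the lever's hinge axis is along y at x = 80, z = 95.
- guard: Yellow sheet guard over the press, clear side cheeks at y = -72 and 72 mm; same origin and axes as the press. Its front sheet (4 mm thick, 148 mm wide) slopes up at 30 degrees from a low edge at x = -85, z = 62 mm to x = 65, z = 149 mm; a flat top goes on at z = 149 mm to x = 116. The robot must not touch it.
- window (a point): Middle of the rectangular hand window in the sloping sheet, in its plane. Clear inside its black rubber edge (6.6 mm round cord): 93 mm across (y) by 103 mm up the slope, so 89 mm seen from straight above (press x -63 to 26 mm). The sheet is at z = 75 mm at the window's low front edge, 99 mm above the lever pad, 126 mm at its rear edge.
- carriage (a joint): Slide of the aluminium carriage (170 x 100 x 20 mm, between z = 13 and 33 mm) into the press, in m: 0 fully out, 0.105 fully home against its stop. Begins somewhere between 0.01 and 0.05. It slides with about 2.5 N of friction and stays where it is left.
- push_face (a point): Middle of the black rubber bumper (76 x 13 mm) on the carriage's front end, the face to push towards the press's +x; 23 mm above the desk. It faces the press's -x. When the carriage is home it stands at x = -108.5 mm in the press's frame, 8 mm before the bed and 23 mm before the guard's low edge.
- lever_pad (a point): Middle of the top of the red lever pad (32 mm along x, 46 mm along y, about level), seen through the guard window; at rest at x = -20, y = 0, z = 90 mm in the press's frame. The point moves with the lever.
- lever (a joint): Hand lever, rad: 0 at rest (up), grows as the pad is pressed, stop at 0.20; the pad sinks 1 mm per 0.01 rad. A spring returns it: about 1 N at the pad at rest, 3 N when down. With the carriage home the ram meets the connector at 0.06 rad, which adds about 4 N, and seats it at 0.18 rad (pad 18 mm down), where it goes hard. With the carriage out nothing is pressed.
- connector (a joint): How far the connector has been pressed down into the board, in m: 0 standing 6 mm proud on its pins, 0.006 fully seated. It needs about 8 N from the ram and stays where it is pressed.
- connector_shell: The cream edge connector on the board, 17 x 96 x 12 mm, lying across the carriage; origin in the middle of its underside. Only the ram may press it.
- board: Green circuit board, 90 x 94 x 2 mm, screwed on the carriage's top; origin in the middle of its underside.
- spare_connector: Loose cream edge connector, 17 x 96 x 12 mm, on the desk to the left of the carriage; origin in the middle of its underside. To be left alone.
- battery_9v: Loose 9 V block battery, 27 x 50 x 18 mm, on the desk to the right of the press; origin in the middle of its underside. To be left alone.
- tape_roll: Loose yellow roll of tape, 68 x 75 x 19 mm, on the desk to the left of the press; origin in the middle of its underside. To be left alone.

How it is judged:
By the outcome, as a careful person would: the job done as asked, in the order asked, and still so for the second after the job is handed in, with the robot touching nothing.
It also fails if it takes over 45 s, if anything falls off the work surface, if the arm or the gripper's body presses on something with over 40 N, if the wrist force passes 120 N, or if a joint passes its speed limit or range.

ROBOT

A 6-joint arm with a two-finger parallel gripper is mounted at the origin on the work surface; the furniture and walls round the work are solid. World frame = base frame: x ahead of the robot, y to its left, z up, the work surface at z = 0. Lengths are in mm, angles in rad, forces in N, time in s.
With the tool pointing down it reaches from about 400 to 925 mm from the base axis. Payload 12.5 kg.
Tool frame: the origin (TCP) lies on the front face of the gripper's body, between the roots of the fingers; the fingertips stand 78 mm ahead of it and the grasp point (between the pads) lies 59 mm ahead of it (env.nose_length is the distance from the TCP to the fingertips, in mm); z points along the fingers, y is the line along which they close (so a half turn about z gives the same grasp; the last joint's range is limited). The gripper opens to 95 mm and grips with 3 to 60 N. Pads are 20 mm wide; open, the fingers measure 119 mm over their backs; the gripper's body (75 mm by 180 mm) begins 59 mm behind the grasp point.
Start: joints at [-1.43, 0.491, 1.559, -0, 1.092, -0.106], TCP at [152.71, -606.067, 292.261] pointing down, gripper open.
Joint ranges: [-3.1, 3.1], [-0.84, 2.19], [0.05, 2.79], [-1.13, 4.28], [0.06, 2.93], [-2.69, 2.69]. Speed limits (rad/s): [2.22, 2.22, 2.79, 3.14, 3.14, 3.14].

INTERFACE

Orientations are given as [roll, pitch, yaw] about the fixed x, y, z axes, in that order (R = Rz(yaw) Ry(pitch) Rx(roll)).
In Python, from cell import env gives the robot as it stands.
- The arm moves only by the tool jog_arm, never from a script. Its argument "motion" is a list of rows, each a list of 7 numbers: the turn, a rotation vector about the tool's x, y, z in degrees, then the shift along the tool's x, y, z in mm, then the finger opening in mm, from 0 to 95.1. In form: [[wx, wy, wz, x, y, z, hand], ...]. A call has 1 to 10 rows; each row shifts and turns the commanded pose from where the row before left it, along the tool's axes as they then stand; what a row does not reach is not made up. A row lasts 1/8 s, in which the tool goes at most 62.5 mm and 10.7 degrees, less where a joint would pass 70% of its speed; a pose out of reach is approached as far as the arm can. A call is refused whole if a number of a shift passes 62.5 or a number of a turn 10.7, either way. A call with a gripper value outside its range is refused whole. The fingers move at their own pace and stop on an object; the grip force is fixed at half the most. Time passes only in rows, so rows that do not move let the fingers close. It gives the time, the measured TCP pose, the force, the opening and the grip force at its end, in the units of the state.
- env.state(): the state, without advancing time (a new reading comes with each control period).
- env.read_camera(name): name is "side" or "top" or "wrist"; returns a dict with "color" (400x640x3 uint8, red, green, blue), "z_map" (400x640 float32, mm along the optical axis (not along the pixel's ray), 0 where there is no reading), "camera_matrix" (3x3 intrinsics, pixels), "k1" (the pictures are not rectified: a ray, as slopes to the right and down, at radius r is drawn at 1 + k1 r^2 times it, then the intrinsics apply), "world_to_cam" (4x4, takes a point from world to camera coordinates). Camera axes: x right, y up, looking along -z (the intrinsics and any distortion apply to the point x, -y, -z); pixel columns grow to the right and rows downward; lengths in mm; the calibration is good to about 2 mm. A picture is of the moment at which its call begins.
- env.job_done(): hands the job in; it is judged then, once.
Trained networks look in the newest picture that a camera, given by its name, has taken for a name from the list of things; names that differ only in an ending like _2 or _b are one class to them, and where a whole thing is asked for, a point or a joint stands for the part that bears it (a point fixed in the world has none). Each returns a list of dicts, best first, with "score" (0 to 1); they miss things now and then, are a little off and sometimes report something else, mostly with a low value. They report only what shows in the picture. A call takes as long as a camera call.
- env.recognise(camera, thing): "location" ([column, row] in pixels, amid what is visible of it).
The state is a dict: "t": time; "joints": joint angles; "qvel": joint speeds; "tau": joint torques, N m; "eef_pos": TCP position; "tcp_rot": TCP orientation; "ft_force": force on the tool from outside, world axes, zero at the start; "moment": the same for the moment, N m; "opening": opening from 0.0 (shut) to 1.0 (fully open); "grip_force": force on a finger pad.
Only numpy, scipy, OpenCV 4.12 (cv2) and the standard library are available. Lean on these libraries where they do the work, as an engineer would, in place of code of your own. Each camera call takes 0.05 s, during which the arm holds its last target. There are 200 camera calls.

## Working session

There is one attempt and no reset: what is moved stays moved. The work goes in short steps, Python scripts to look and compute and a tool call to move; the robot and the scene stay as the last step left them, time stands still between calls to the robot, and variables do not carry over. Pictures are saved under pics/ and viewed, at most 10 in all, crops included, and the job is handed in when it is done.

Besides the shell and the picture viewer there is one more tool, called after "Request:" in YAML: its name, and indented under it one key for each argument. jog_arm: Moves the arm, as the interface text tells. Its arguments: {"type":"object","properties":{"motion":{"type":"array"}},"required":["motion"]}

```bash
mkdir -p pics; cat > h.py <<'E'
import numpy as np, cv2
from cell import env
from scipy.spatial.transform import Rotation as R
def pix2world(c,u,v,z=None):
    K=c["camera_matrix"];k1=c["k1"]
    d=np.array([(u-K[0,2])/K[0,0],(v-K[1,2])/K[1,1]],float)
    s=d.copy()
    for _ in range(20): s=d/(1+k1*(s@s))
    M=np.linalg.inv(c["world_to_cam"])
    ray=M[:3,:3]@np.array([s[0],-s[1],-1.]);o=M[:3,3]
    if z is None:
        zz=c["z_map"][int(round(v)),int(round(u))]
        return o+ray*zz
    return o+ray*(z-o[2])/ray[2]
E
python3 - <<'E'
from h import *
s=env.state();print(s["eef_pos"],s["tcp_rot"],s["t"])
ims=[]
for n in("top","side"):
    c=env.read_camera(n);cv2.imwrite(f"pics/{n}0.png",c["color"][:,:,::-1])
    print(n,np.linalg.inv(c["world_to_cam"])[:3].round(2).tolist(),c["k1"])
    for t in("press","guard","window","carriage","push_face","lever_pad","connector_shell","board","spare_connector","battery_9v","tape_roll"):
        for r in env.recognise(n,t)[:2]:
            u,v=r["location"];print(t,round(r["score"],2),[round(u),round(v)],pix2world(c,u,v).round(0))
E
```

```text
[ 152.6773132  -605.89853328  291.68362495] [-3.14050296e+00 -1.31939138e-04  2.46762122e-01] 0.0
top [[0.03, 1.0, -0.07, 545.0], [-1.0, 0.03, -0.02, 15.97], [-0.02, 0.07, 1.0, 948.06]] -0.048328979988566084
press 0.97 [356, 165] [676. -34.  90.]
press 0.48 [358, 188] [633. -39.  51.]
guard 0.97 [353, 132] [732. -23. 138.]
window 0.93 [357, 134] [728. -31. 135.]
carriage 0.9 [359, 224] [557. -45.  33.]
push_face 0.78 [355, 223] [557. -37.  30.]
lever_pad 0.94 [356, 165] [675. -33.  90.]
connector_shell 0.75 [357, 188] [632. -37.  53.]
board 0.77 [355, 203] [602. -36.  32.]
board 0.32 [355, 131] [734. -26. 141.]
spare_connector 0.8 [295, 201] [603.  96.  10.]
battery_9v 0.52 [399, 163] [ 693. -131.   18.]
tape_roll 0.92 [286, 143] [735. 123.  -0.]
side [[0.61, 0.69, -0.39, 299.54], [-0.79, 0.54, -0.29, -227.16], [0.0, 0.49, 0.87, 828.71]] -0.021171359108509646
press 0.72 [344, 201] [663. -34.  93.]
press 0.71 [345, 198] [672. -33.  90.]
guard 0.91 [359, 178] [712. -39. 129.]
window 0.96 [360, 176] [717. -37. 133.]
carriage 0.92 [318, 246] [558. -41.  35.]
push_face 0.56 [318, 245] [562. -41.  32.]
lever_pad 0.91 [343, 199] [668. -31.  89.]
board 0.98 [329, 231] [604. -40.  37.]
spare_connector 0.71 [286, 209] [597.  87.  10.]
spare_connector 0.68 [328, 231] [603. -38.  34.]
battery_9v 0.8 [380, 229] [ 692. -130.   15.]
tape_roll 0.55 [306, 167] [727. 128.   5.]
```

```bash
python3 - <<'E'
import cv2,numpy as np
a=cv2.imread("pics/top0.png")[90:260,250:450];b=cv2.imread("pics/side0.png")[120:290,250:450]
cv2.imwrite("pics/both.png",cv2.resize(np.hstack([a,b]),(800,340),interpolation=cv2.INTER_CUBIC))
E
```

```text
(no output)
```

View pics/both.png

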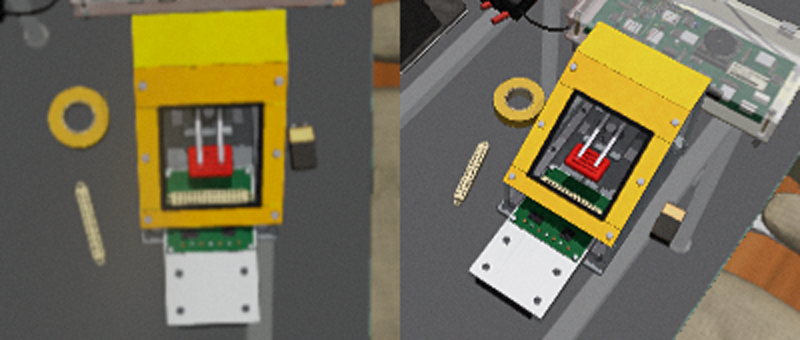

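The left panel is top and the right is side, both at 2x. In the top view the carriage sticks out towards the robot, with its front edge at about (356,252). The red pad is at (355,170), seen through the window. The spare connector is at left (295,201), the tape at (289,148) and the battery at right (401,163). Next I fit the press pose from the yellow, red and white pixels.

```bash
cat >> h.py <<'E'
def cloud(c,mask):
    v,u=np.nonzero(mask&(c["z_map"]>0))
    return np.array([pix2world(c,a,b) for a,b in zip(u,v)]),u,v
E
python3 - <<'E'
from h import *
for n in("top","side"):
    c=env.read_camera(n)
    hsv=cv2.cvtColor(c["color"],cv2.COLOR_RGB2HSV);H,S,V=[hsv[...,i].astype(int) for i in range(3)]
    box=np.zeros(H.shape,bool);box[80:300,300:460]=1
    Y,_,_=cloud(c,box&(H>15)&(H<32)&(S>150)&(V>90)); Y=Y[(Y[:,2]>55)&(Y[:,2]<160)]
    # edges: bin by x, extreme y
    L=[];Rr=[];xs=[]
    for x0 in range(600,820,6):
        q=Y[abs(Y[:,0]-x0)<4]
        if len(q)>5: xs.append(x0);L.append(q[:,1].max());Rr.append(q[:,1].min())
    xs=np.array(xs);L=np.array(L);Rr=np.array(Rr)
    ok=abs(L-Rr-np.median(L-Rr))<4
    print(n,"guard w",np.median(L-Rr),"mid fit",np.polyfit(xs[ok]-680,((L+Rr)/2)[ok],1),np.polyfit(xs[ok]-680,L[ok],1),np.polyfit(xs[ok]-680,Rr[ok],1),"x range",Y[:,0].min(),Y[:,0].max())
    sl=Y[(Y[:,2]<140)];A=np.c_[sl[:,:2],np.ones(len(sl))];print(" plane",np.linalg.lstsq(A,sl[:,2],rcond=None)[0])
    P,_,_=cloud(c,box&((H<8)|(H>172))&(S>150)&(V>90));P=P[(P[:,2]>80)&(P[:,2]<100)]
    print(" pad",P.mean(0),cv2.minAreaRect(P[:,:2].astype(np.float32)),np.median(P[:,2]))
    W,_,_=cloud(c,box&(S<40)&(V>170));W=W[abs(W[:,2]-33)<8]; W=W[W[:,0]<640]
    print(" carr",cv2.minAreaRect(W[:,:2].astype(np.float32)),np.median(W[:,2]),W[:,0].min(),np.percentile(W[:,0],2))
E
```

```text
top guard w 146.9026315602685 mid fit [  0.05921958 -29.7660342 ] [ 0.06150907 43.66915444] [ 5.69300953e-02 -1.03201223e+02] x range 597.3580777275658 804.3888917216422
 plane [ 5.75863182e-01  3.51628770e-02 -2.81632503e+02]
 pad [663.89857083 -30.45472316  88.82746534] ((666.249267578125, -30.06114959716797), (31.060222625732422, 43.207679748535156), 1.766725778579712) 88.81727041498891
 carr ((545.7852172851562, -37.850643157958984), (94.7616958618164, 98.60971069335938), 3.3037190437316895) 32.08872226419737 496.4592862907687 499.7545041675177
side guard w 147.30338912415004 mid fit [  0.05796743 -31.75152237] [ 0.05446337 42.00758257] [ 6.14714894e-02 -1.05510627e+02] x range 596.0954996914088 844.4952245526085
 plane [ 5.67346252e-01  3.13660704e-02 -2.74961190e+02]
 pad [663.06761871 -33.67994639  89.56094464] ((665.299072265625, -32.406349182128906), (31.46491241455078, 45.31965255737305), 3.807891845703125) 89.59813791946578
 carr ((544.9841918945312, -40.12675476074219), (96.1045150756836, 98.69440460205078), 4.268335342407227) 33.11778484334366 497.51150456404764 500.9643518274003
```

Press origin is about (685.5, -30.5), yaw 0.059 rad. The bumper stands at about x' = -192. Now I turn the tool to the press yaw and travel to the front of the carriage with the fingers shut.

Request:
jog_arm:
  motion:
    - [0, 0, 5.4, 0, 0, 0, 0]
    - [0, 0, 5.4, 0, 0, 0, 0]
    - [0, 0, 0, 28, -45, 0, 0]
    - [0, 0, 0, 28, -45, 0, 0]
    - [0, 0, 0, 28, -45, 0, 0]
    - [0, 0, 0, 28, -45, 0, 0]
    - [0, 0, 0, 28, -45, 0, 0]
    - [0, 0, 0, 28, -45, 0, 0]
    - [0, 0, 0, 28, -45, 0, 0]
    - [0, 0, 0, 28, -45, 0, 0]

```text
t: 2.55
eef_pos: [355.9, -232.1, 292.5]
tcp_rot: [3.141, -0.001, 0.058]
ft_force: [0.5, 0.4, 0.5]
opening: 0.026
grip_force: 0.0
```

```bash
cat >> h.py <<'E'
O=np.array([685.5,-30.5,0]);YAW=.059
def rel():
    s=env.state();r=R.from_euler("xyz",s["tcp_rot"])
    p=R.from_euler("z",-YAW).apply(np.array(s["eef_pos"])-O)
    rot=(R.from_euler("z",-YAW)*r).as_matrix()
    print("t",round(s["t"],2),"press-frame TCP",p.round(1),"tip",(p+rot[:,2]*env.nose_length).round(1),"rpy",np.round(s["tcp_rot"],3),"F",np.round(s["ft_force"],1),"open",s["opening"])
    return p
E
python3 -c "
from h import *;rel()"
```

```text
t 2.55 press-frame TCP [-340.9 -181.9  292.5] tip [-340.8 -181.9  214.9] rpy [ 3.141e+00 -1.000e-03  5.800e-02] F [0.5 0.4 0.5] open 0.026081421592075615
```

Request:
jog_arm:
  motion:
    - [0, 0, 0, 27, -45.5, 0, 0]
    - [0, 0, 0, 27, -45.5, 0, 0]
    - [0, 0, 0, 27, -45.5, 0, 0]
    - [0, 0, 0, 27, -45.5, 0, 0]
    - [0, 0, 0, 0, 0, 45, 0]
    - [0, 0, 0, 0, 0, 45, 0]
    - [0, 0, 0, 0, 0, 45, 0]
    - [0, 0, 0, 0, 0, 35, 0]
    - [0, 0, 0, 0, 0, 20, 0]
    - [0, 0, 0, 0, 0, 10, 0]

```text
t: 3.8
eef_pos: [452.5, -45.7, 91.3]
tcp_rot: [-3.141, 0.001, 0.058]
ft_force: [0.5, -0.3, 0.1]
opening: 0.006
grip_force: 0.0
```

```bash
python3 - <<'E'
from h import *
rel();c=env.read_camera("side");cv2.imwrite("pics/s1.png",cv2.resize(c["color"][100:350,200:500,::-1],(720,600)))
print(env.recognise("side","push_face")[:1])
E
```

```text
t 3.8 press-frame TCP [-233.5   -1.4   91.3] tip [-233.6   -1.4   13.7] rpy [-3.141e+00  1.000e-03  5.800e-02] F [ 0.5 -0.3  0.1] open 0.006474374005595892
[{'location': [329.6, 236.5], 'score': 0.88}]
```

View pics/s1.png

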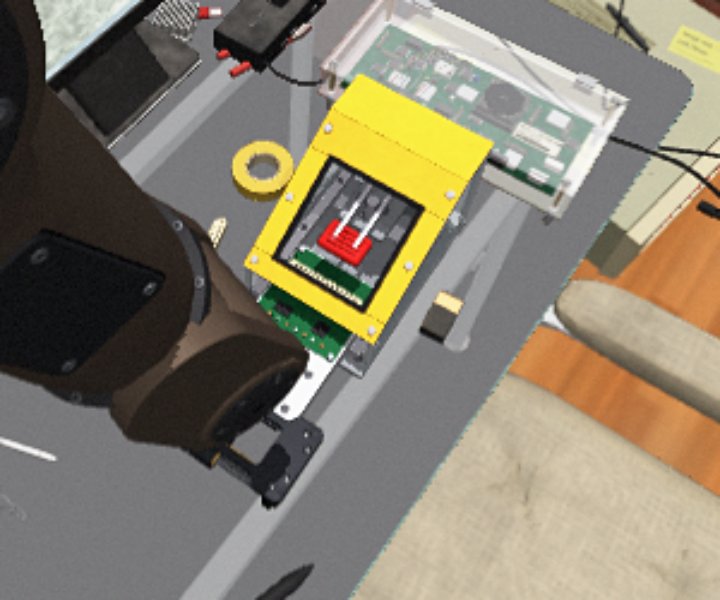

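The gripper stands in front of the carriage, at about (270,450) in the crop, with the lane clear. Now the push.

Request:
jog_arm:
  motion:
    - [0, 0, 0, 10, -1.4, 0, 0]
    - [0, 0, 0, 10, 0, 0, 0]
    - [0, 0, 0, 8, 0, 0, 0]
    - [0, 0, 0, 10, 0, 0, 0]
    - [0, 0, 0, 10, 0, 0, 0]
    - [0, 0, 0, 10, 0, 0, 0]
    - [0, 0, 0, 10, 0, 0, 0]
    - [0, 0, 0, 10, 0, 0, 0]
    - [0, 0, 0, 10, 0, 0, 0]
    - [0, 0, 0, 10, 0, 0, 0]

```text
t: 5.15
eef_pos: [550.9, -38.4, 92.1]
tcp_rot: [-3.142, 0.0, 0.058]
ft_force: [-2.4, 2.2, 2.3]
opening: 0.004
grip_force: 1.6
```

```bash
python3 -c "
from h import *;rel()"
```

```text
t 5.15 press-frame TCP [-134.8    0.    92.1] tip [-134.8    0.    14.5] rpy [-3.142  0.     0.058] F [-2.4  2.2  2.3] open 0.0035232536541039043
```

Request:
jog_arm:
  motion:
    - [0, 0, 0, 5, 0, 0, 0]
    - [0, 0, 0, 5, 0, 0, 0]
    - [0, 0, 0, 3, 0, 0, 0]
    - [0, 0, 0, 1, 0, 0, 0]
    - [0, 0, 0, 0, 0, 0, 0]

```text
t: 5.78
eef_pos: [564.4, -37.8, 92.2]
tcp_rot: [3.141, -0.0, 0.058]
ft_force: [-1.6, -0.1, -0.7]
opening: 0.003
grip_force: 0.6
```

Request:
jog_arm:
  motion:
    - [0, 0, 0, 1, 0, 0, 0]
    - [0, 0, 0, 1, 0, 0, 0]

```text
t: 6.02
eef_pos: [566.2, -37.7, 92.2]
tcp_rot: [3.141, 0.0, 0.058]
ft_force: [-3.2, -0.8, -0.6]
opening: 0.004
grip_force: 1.3
```

Request:
jog_arm:
  motion:
    - [0, 0, 0, 1, 0, 0, 0]
    - [0, 0, 0, 0.5, 0, 0, 0]

```text
t: 6.28
eef_pos: [566.6, -37.7, 92.2]
tcp_rot: [-3.141, 0.003, 0.058]
ft_force: [-10.0, -1.6, 5.1]
opening: 0.006
grip_force: 5.3
```

Request:
jog_arm:
  motion:
    - [0, 0, 0, 1, 0, 0, 0]
    - [0, 0, 0, 0.5, 0, 0, 0]
    - [0, 0, 0, 0, 0, 0, 0]

```text
t: 6.65
eef_pos: [566.9, -37.6, 92.1]
tcp_rot: [-3.141, 0.006, 0.058]
ft_force: [-17.0, -2.7, 9.3]
opening: 0.004
grip_force: 8.1
```

Force rises to 17 N with almost no motion, so the carriage is home. I back off, then rise.

Request:
jog_arm:
  motion:
    - [0, 0, 0, -5, 0, 0, 0]
    - [0, 0, 0, -30, 0, 0, 0]
    - [0, 0, 0, -30, 0, 0, 0]
    - [0, 0, 0, 0, 0, -50, 0]
    - [0, 0, 0, 0, 0, -50, 0]
    - [0, 0, 0, 0, 0, -50, 0]
    - [0, 0, 0, 0, 0, -30, 0]
    - [0, 0, 0, 0, 0, 0, 0]

```text
t: 7.65
eef_pos: [505.3, -41.4, 274.5]
tcp_rot: [3.14, -0.006, 0.058]
ft_force: [0.2, -0.4, -0.4]
opening: 0.003
grip_force: 0.0
```

```bash
python3 - <<'E'
from h import *
rel()
ims=[]
for n,b in(("top",(90,250)),("side",(120,250))):
    c=env.read_camera(n);ims.append(c["color"][b[0]:b[0]+170,b[1]:b[1]+200,::-1])
    for t in("lever_pad","push_face","carriage","board"):
        for r in env.recognise(n,t)[:1]:
            u,v=r["location"];print(n,t,round(r["score"],2),(R.from_euler("z",-YAW).apply(pix2world(c,u,v)-O)).round(1))
    hsv=cv2.cvtColor(c["color"],cv2.COLOR_RGB2HSV);H,S,V=[hsv[...,i].astype(int) for i in range(3)]
    box=np.zeros(H.shape,bool);box[80:300,300:460]=1
    P,_,_=cloud(c,box&((H<8)|(H>172))&(S>150)&(V>90));P=P[(P[:,2]>80)&(P[:,2]<100)]
    if len(P)>20:
        Q=R.from_euler("z",-YAW).apply(P-O);print(" pad",Q.min(0).round(1),Q.max(0).round(1))
cv2.imwrite("pics/h1.png",cv2.resize(np.hstack(ims),(800,340),interpolation=cv2.INTER_CUBIC))
E
```

```text
t 7.65 press-frame TCP [-1.805e+02 -2.000e-01  2.745e+02] tip [-180.1   -0.4  196.9] rpy [ 3.14  -0.006  0.058] F [ 0.2 -0.4 -0.4] open 0.002707660120111832
top lever_pad 0.78 [-16.9  -2.2  90.6]
top push_face 0.68 [-43.5  -1.8  30. ]
top carriage 0.95 [-44.6  -3.5  33.5]
top board 0.92 [ 5.9 16.8 35.6]
 pad [-35.1 -20.4  83.1] [-3.9 23.4 92.9]
side lever_pad 0.84 [-9.8  3.6 90. ]
side push_face 0.93 [-27.1  12.3  34.5]
side carriage 0.6 [-15.2  13.8  33.5]
side board 0.65 [-15.6   8.2  30.8]
 pad [-37.3 -23.6  84.1] [-4.4 22.  93.1]
```

View pics/h1.png

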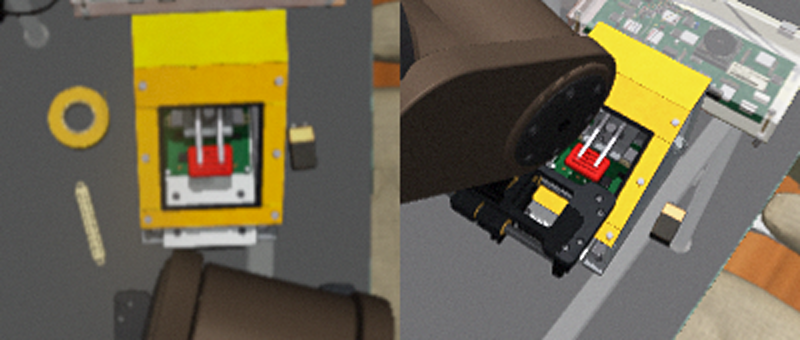

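Carriage is home: in the top view its front just shows at (356,209), and the pad at (355,170) agrees with x' = -20, y' = 0. I move above the pad and descend.

Request:
jog_arm:
  motion:
    - [0, 0, 0, 40, 0, 0, 0]
    - [0, 0, 0, 45, 0, 0, 0]
    - [0, 0, 0, 45, 0, 0, 0]
    - [0, 0, 0, 30, 0, 0, 0]
    - [0, 0, 0, 0, 0, 0, 0]

```text
t: 8.78
eef_pos: [665.2, -31.7, 271.0]
tcp_rot: [-3.142, 0.001, 0.059]
ft_force: [-0.4, -0.0, -0.5]
opening: 0.008
grip_force: 0.0
```

```bash
python3 - <<'E'
from h import *
rel()
c=env.read_camera("side");a=c["color"][100:300,230:470,::-1]
d=env.read_camera("wrist")["color"][:,:,::-1]
cv2.imwrite("pics/w1.png",np.hstack([cv2.resize(a,(400,333)),cv2.resize(d,(400,333))]))
E
```

```text
t 8.78 press-frame TCP [-20.3  -0.  271. ] tip [-20.4  -0.  193.4] rpy [-3.142e+00  1.000e-03  5.900e-02] F [-0.4 -0.  -0.5] open 0.007924275957615235
```

View pics/w1.png

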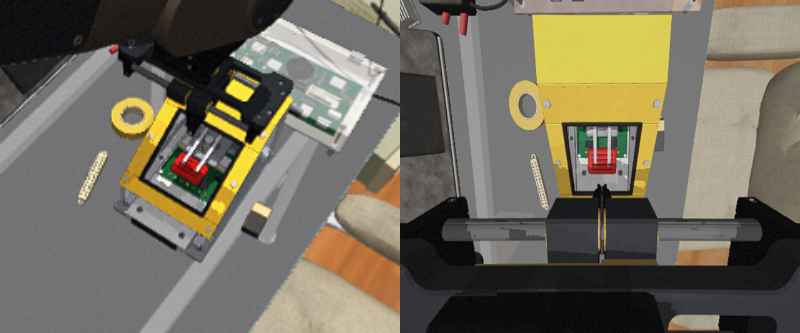

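The side view shows the gripper over the press with the window clear. The wrist view shows the fingertips in line with the red pad at (602,160).

Request:
jog_arm:
  motion:
    - [0, 0, 0, 0, 0, 25, 0]
    - [0, 0, 0, 0, 0, 30, 0]
    - [0, 0, 0, 0, 0, 25, 0]
    - [0, 0, 0, 0, 0, 14, 0]
    - [0, 0, 0, 0, 0, 3, 0]
    - [0, 0, 0, 0, 0, 0, 0]

```text
t: 9.62
eef_pos: [664.2, -31.9, 176.0]
tcp_rot: [3.141, -0.001, 0.058]
ft_force: [0.3, -0.2, -0.2]
opening: 0.007
grip_force: 0.0
```

```bash
python3 -c "
from h import *;rel()"
```

```text
t 9.62 press-frame TCP [-21.3  -0.2 176. ] tip [-21.2  -0.2  98.4] rpy [ 3.141e+00 -1.000e-03  5.800e-02] F [ 0.3 -0.2 -0.2] open 0.00749055518604106
```

Request:
jog_arm:
  motion:
    - [0, 0, 0, 1, 0, 4, 0]
    - [0, 0, 0, 0, 0, 4, 0]
    - [0, 0, 0, 0, 0, 3, 0]
    - [0, 0, 0, 0, 0, 3, 0]
    - [0, 0, 0, 0, 0, 0, 0]

```text
t: 10.25
eef_pos: [665.2, -31.9, 161.1]
tcp_rot: [3.141, -0.0, 0.058]
ft_force: [1.7, -0.3, 2.2]
opening: 0.004
grip_force: 1.0
```

Request:
jog_arm:
  motion:
    - [0, 0, 0, 0, 0, 3, 0]
    - [0, 0, 0, 0, 0, 3, 0]
    - [0, 0, 0, 0, 0, 3, 0]
    - [0, 0, 0, 0, 0, 1, 0]
    - [0, 0, 0, 0, 0, 0, 0]

```text
t: 10.88
eef_pos: [666.3, -31.8, 152.3]
tcp_rot: [3.141, -0.004, 0.058]
ft_force: [3.3, 1.4, 7.9]
opening: 0.002
grip_force: 3.2
```

Request:
jog_arm:
  motion:
    - [0, 0, 0, 0, 0, 1, 0]
    - [0, 0, 0, 0, 0, 1, 0]
    - [0, 0, 0, 0, 0, 0, 0]

```text
t: 11.25
eef_pos: [666.4, -31.8, 150.6]
tcp_rot: [3.141, -0.005, 0.058]
ft_force: [4.9, 1.4, 7.1]
opening: 0.005
grip_force: 3.5
```

Request:
jog_arm:
  motion:
    - [0, 0, 0, 0, 0, 1, 0]
    - [0, 0, 0, 0, 0, 0.5, 0]
    - [0, 0, 0, 0, 0, 0, 0]

```text
t: 11.62
eef_pos: [666.5, -31.8, 149.3]
tcp_rot: [3.141, -0.005, 0.058]
ft_force: [3.9, 1.3, 9.6]
opening: 0.008
grip_force: 4.3
```

Request:
jog_arm:
  motion:
    - [0, 0, 0, 0, 0, 1, 0]
    - [0, 0, 0, 0, 0, 0.5, 0]
    - [0, 0, 0, 0, 0, 0, 0]

```text
t: 12.0
eef_pos: [666.7, -31.8, 148.8]
tcp_rot: [3.141, -0.006, 0.058]
ft_force: [2.1, 1.7, 17.9]
opening: 0.006
grip_force: 8.6
```

Request:
jog_arm:
  motion:
    - [0, 0, 0, 0, 0, 1, 0]
    - [0, 0, 0, 0, 0, 0.5, 0]
    - [0, 0, 0, 0, 0, 0, 0]
    - [0, 0, 0, 0, 0, 0, 0]

```text
t: 12.5
eef_pos: [666.8, -31.8, 148.4]
tcp_rot: [3.14, -0.007, 0.058]
ft_force: [-0.3, 1.9, 27.4]
opening: 0.005
grip_force: 13.3
```

Hard stop at 27 N: seated. I rise slowly so the lever follows, then go well clear.

Request:
jog_arm:
  motion:
    - [0, 0, 0, 0, 0, -4, 0]
    - [0, 0, 0, 0, 0, -6, 0]
    - [0, 0, 0, 0, 0, -6, 0]
    - [0, 0, 0, 0, 0, -6, 0]
    - [0, 0, 0, 0, 0, -10, 0]
    - [0, 0, 0, 0, 0, -25, 0]
    - [0, 0, 0, 0, 0, -40, 0]
    - [0, 0, 0, 0, 0, -40, 0]
    - [0, 0, 0, 0, 0, -30, 0]
    - [0, 0, 0, 0, 0, 0, 0]

```text
t: 13.75
eef_pos: [665.5, -31.8, 314.4]
tcp_rot: [3.141, -0.004, 0.058]
ft_force: [-0.6, -0.5, -1.1]
opening: 0.003
grip_force: 0.0
```

Request:
jog_arm:
  motion:
    - [0, 0, 0, -40, 0, 0, 0]
    - [0, 0, 0, -50, 0, 0, 0]
    - [0, 0, 0, -50, 0, 0, 0]
    - [0, 0, 0, -40, 0, 0, 0]
    - [0, 0, 0, 0, 0, 0, 0]
    - [0, 0, 0, 0, 0, 0, 0]

```text
t: 14.5
eef_pos: [486.0, -42.4, 311.5]
tcp_rot: [3.142, -0.0, 0.058]
ft_force: [-0.4, -0.3, -0.5]
opening: 0.002
grip_force: 0.0
```

```bash
python3 - <<'E'
from h import *
rel()
ims=[]
for n,b in(("top",(90,250)),("side",(120,250))):
    c=env.read_camera(n);ims.append(c["color"][b[0]:b[0]+170,b[1]:b[1]+200,::-1])
    hsv=cv2.cvtColor(c["color"],cv2.COLOR_RGB2HSV);H,S,V=[hsv[...,i].astype(int) for i in range(3)]
    box=np.zeros(H.shape,bool);box[80:300,300:460]=1
    P,_,_=cloud(c,box&((H<8)|(H>172))&(S>150)&(V>90));P=P[(P[:,2]>60)&(P[:,2]<100)]
    if len(P)>20: print(" pad z",np.median(P[:,2]))
    Z=[]
    for x in (-85,-60,-45,-38): 
        p=O+R.from_euler("z",YAW).apply([x,0,33]);
cv2.imwrite("pics/h2.png",cv2.resize(np.hstack(ims),(800,340),interpolation=cv2.INTER_CUBIC))
E
```

```text
t 14.5 press-frame TCP [-1.999e+02 -1.000e-01  3.115e+02] tip [-1.999e+02 -1.000e-01  2.339e+02] rpy [ 3.142 -0.     0.058] F [-0.4 -0.3 -0.5] open 0.002252203377486108
 pad z 88.858465407334
 pad z 89.70548503126889
```

View pics/h2.png

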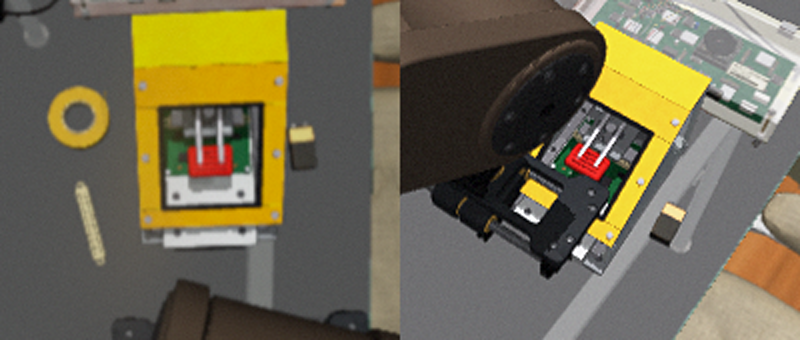

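The pad is back up at its rest height (top view, (355,170)). The carriage is still home and the loose things have not moved.

```bash
python3 -c "
from cell import env;print(env.job_done())"
```

```text
the job is handed in; nothing more can be done
None
```

I pushed the carriage home until the force rose at its stop (17 N) and pressed the lever to its hard stop (27 N, pad about 19 mm down), which should have fully seated the connector, though I could not see it directly; the lever sprang back, the arm is clear, the loose items have not moved, and the job was handed in at about 14.6 s.

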